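# Push the brass slug out of the row and home under the gauge bridge

## Task

Push the brass slug out of the touching row of steel slugs without disturbing the steel ones or the tools around, and slide it along the bench into the inspection gauge, between its rails and under its bridge, until it rests fully home against the end stop. Keep the brass slug flat on the bench all the way, never lifted, and move it steadily, without flicking it.

Things in the scene. Friction and masses are not known exactly. Their poses are not given: they have to be found in the camera images.
- brass: plain upright round brass (yellow) slug (solid disc), 50 mm diameter, 28 mm tall, about 0.46 kg, standing flat on the bench; origin at the centre of its underside, z up. One of four slugs in a straight touching row (gaps under 1 mm), at an end or inside. Bench is free on both sides of the row: pushed square to the row, away from the robot, it leaves without disturbing its neighbours
- steel_a: plain upright round dark steel slug (solid disc), 50 mm diameter, 28 mm tall, about 0.43 kg, standing flat on the bench; origin at the centre of its underside, z up; one of the three that must stay where they are
- steel_b: plain upright round dark steel slug (solid disc), 50 mm diameter, 28 mm tall, about 0.43 kg, standing flat on the bench; origin at the centre of its underside, z up; one of the three that must stay where they are
- steel_c: plain upright round dark steel slug (solid disc), 50 mm diameter, 28 mm tall, about 0.43 kg, standing flat on the bench; origin at the centre of its underside, z up; one of the three that must stay where they are
- gauge: fixed inspection gauge beyond the row. Origin on the bench, under the centre of a slug that is fully home; x axis = slide-in direction (away from the robot), y left, z up. Its floor is level with the bench. Two rails 16 mm high, 12 mm thick, inner faces at y = +-28 mm, run from x = -45 to +30 mm
- mouth (a point): centre of the gauge's flared mouth on the bench, axes as the gauge, at x = -93 mm in its frame. From the rails' near ends the guides (16 mm high, 12 mm thick) flare out (29 degrees each side) to 111 mm between their inner faces here, about 133 mm over all
- stop (a point): middle of the flat end stop's face, at bench level, at x = +25 mm in the gauge's frame. The stop is 20 mm high, 80 mm wide; a slug touching it is fully home
- edge (a point): middle of the lower near edge of the gauge's green bridge, x = -45, z = 75 mm in its frame. Beam: 45 mm deep, 198 mm wide, 75 to 165 mm high, posts at y = +-77 to 99 mm; a dial stands 12 mm out of its front. A probe behind it hangs down to 45 mm. A slug at home has its near rim 20 mm under the beam: the tool must lean back from it, about 35 to 50 degrees, to push that far
- hammer: hammer lying at the right of the bench, to be left alone; about 260 mm long, 26 mm tall, head 90 mm across, origin at the middle of its length on the bench, handle towards its -x
- file: file with a green handle lying at the left of the bench, to be left alone; about 295 mm long along its x, under 30 mm tall, origin on the bench, 160 mm from the handle's butt
- brush: hand brush lying to the left of the gauge, to be left alone; 200 mm long, 20 mm tall, origin about the middle of its length on the bench
- tube: off-cut of square steel tube, 180 x 40 x 40 mm, lying to the right of the gauge, to be left alone; origin at the centre of its underside, x along it

How it is judged:
By the outcome, as a careful person would: the job done as asked, in the order asked, and still so for the second after the job is handed in, with the robot touching nothing.
It also fails if it takes over 61 s, if anything falls off the work surface, if the arm or the gripper's body presses on something with over 40 N, if the wrist force passes 120 N, or if a joint passes its speed limit or range.

## Robot

A 6-joint arm with a two-finger parallel gripper is mounted at the origin on the work surface. World frame = base frame: x ahead of the robot, y to its left, z up, the work surface at z = 0. Lengths are in m, angles in rad, forces in N, time in s.
With the tool pointing down it reaches from about 0.275 to 0.825 m from the base axis. Payload 4.9 kg.
Tool frame: the origin (TCP) lies midway between the tips of the shut fingers; the grasp point (between the pads) lies 19 mm behind it (grip_point_offset is the distance from the TCP to the grasp point, in m); z points along the fingers, y is the line along which they close (so a half turn about z gives the same grasp; the last joint's range is limited). The gripper opens to 85 mm and grips with 20 to 120 N. Pads are 22 mm wide; open, the fingers measure 114 mm over their backs; the gripper's body (76 mm by 85 mm) begins 54 mm behind the grasp point. The pads swing forward as they close: fully open they stand 13 mm farther back than shut.
Start: joints at [1.045, 0.326, -0.193, 1.052, 0, 1.437], TCP at [0.21, 0.508, 0.211] pointing down, gripper open.
Joint ranges: [-2.65, 2.65], [-0.97, 1.79], [-1.3, 1.35], [-1.93, 2.1], [-1.47, 1.37], [-3.14, 3.14]. Speed limits (rad/s): [2.57, 2.57, 3.14, 3.14, 3.14, 3.14].

## Interface

Orientations are given as a rotation vector (axis times angle).
In Python, from cell import * gives the robot as it stands. Calls block until the motion is done:
- movep(position, orientation): joint-space move of the TCP to a pose.
- move_l(position, velocity=0.15, rot=None, until_force=None): straight line of the TCP; rot=None keeps the orientation; velocity is the mean speed in m/s. With until_force (N) it stops when the force on the tool has changed by that much, and returns True; else False.
- set_joints(angles): joint-space move.
- let_go() and grab(newtons=None): open the fingers fully, or close them until they stop; newtons is the grip in N (None keeps the last).
- sleep(seconds).
- ik(position, orientation): joint angles nearest the present ones, or None.
- get_state(): the state.
- grab_frame(name): name is "scene" or "top" or "wrist"; returns a dict with "img" (420x560x3 uint8, red, green, blue), "fx", "fy", "cx", "cy" (pixels), "k1" (the pictures are not rectified: a ray, as slopes to the right and down, at radius r is drawn at 1 + k1 r^2 times it, then the intrinsics apply), "cam_to_world" (4x4, takes a point from camera to world coordinates); the wrist camera has in their place "T_tool_cam" (4x4, takes a point from camera to tool coordinates, whose origin is the TCP and whose axes are the flange's). Camera axes: x right, y down, z forward; pixel columns grow to the right and rows downward; lengths in m; the calibration is good to about 2 mm. A picture is of the moment at which its call begins: read the wrist's pose just before it. There is no depth.
A pose or a line that the arm cannot do raises MotionError and nothing moves.
- sign_off(): hands the job in; it is judged then, once.
Trained networks look in the newest picture that a camera, given by its name, has taken for a name from the list of things; names that differ only in an ending like _2 or _b are one class to them, and where a whole thing is asked for, a point or a joint stands for the part that bears it (a point fixed in the world has none). Each returns a list of dicts, best first, with "score" (0 to 1); they miss things now and then, are a little off and sometimes report something else, mostly with a low value. They report only what shows in the picture. A call takes as long as a camera call.
- spot_in(camera, name): "centre" ([column, row] in pixels, amid what is visible of it).
- silhouettes(camera, name): "mask" (420x560 bool, what is visible of it) and "centre" ([column, row] in pixels, amid what is visible of it).
- tip_of(camera, name): "centre" ([column, row] in pixels: a listed point, or the origin of a listed thing).
The state is a dict: "clock": time; "q": joint angles; "joint_velocities": joint speeds; "tau": joint torques, N m; "position": TCP position; "eef_rot": TCP orientation; "contact_force": force on the tool from outside, world axes, zero at the start; "wrist_torque": the same for the moment, N m; "finger_gap": opening from 0.0 (shut) to 1.0 (fully open); "grasp_force": force on a finger pad.
Only numpy, scipy, OpenCV 4.12 (cv2) and the standard library are available. Lean on these libraries where they do the work, as an engineer would, in place of code of your own. Each camera call takes 0.05 s, during which the arm holds its last target. There are 200 camera calls.

## Working session

There is one attempt and no reset: what is moved stays moved. The work goes in short steps, each a Python script; the robot and the scene stay as the last script left them, time stands still between calls to the robot, and variables do not carry over. Pictures are saved under pics/ and viewed, at most 10 in all, crops included, and the job is handed in when it is done.

```bash
mkdir -p pics
cat > h.py <<'E'
from cell import *
import numpy as np, cv2
def px2w(f,uv,z):
    K=np.array([[f["fx"],0,f["cx"]],[0,f["fy"],f["cy"]],[0,0,1]])
    p=cv2.undistortPoints(np.array([[uv]],float),K,np.array([f["k1"],0,0,0,0.]))[0,0]
    T=np.array(f["cam_to_world"]); d=T[:3,:3]@[p[0],p[1],1]; o=T[:3,3]
    return o+d*(z-o[2])/d[2]
def w2px(f,P):
    T=np.linalg.inv(np.array(f["cam_to_world"])); p=T[:3,:3]@np.array(P,float)+T[:3,3]
    x,y=p[:2]/p[2]; s=1+f["k1"]*(x*x+y*y)
    return np.array([f["fx"]*x*s+f["cx"],f["fy"]*y*s+f["cy"]])
def save(f,n): cv2.imwrite("pics/"+n,cv2.cvtColor(f["img"],cv2.COLOR_RGB2BGR))
E
python3 - <<'E'
from h import *
np.set_printoptions(precision=4,suppress=True)
for c in ("top","scene"):
    f=grab_frame(c); save(f,c+"0.png")
    print(c,f["fx"],f["k1"],np.array(f["cam_to_world"])[:3,3])
    for n in ("brass","steel_a","gauge","mouth","stop","edge","hammer","file","brush","tube"):
        z=0.075 if n=="edge" else 0
        print(n,[(round(d["score"],2),np.round(d["centre"],1),px2w(f,d["centre"],z)[:2]) for d in tip_of(c,n)[:4]])
    for n in("brass","steel_a"):
        print(n,[(round(d["score"],2),np.round(d["centre"],1),px2w(f,d["centre"],.02)[:2],d["mask"].sum()) for d in silhouettes(c,n)[:4]])
s=get_state();print(s["clock"],s["position"],s["eef_rot"])
E
```

```text
top 410.7139235983157 -0.07089247058083768 [0.3809 0.0165 1.1961]
brass [(0.56, array([290.7, 233.1]), array([0.4577, 0.0075])), (0.31, array([269.4, 159.1]), array([0.6784, 0.0717]))]
steel_a [(0.72, array([327.1, 231.1]), array([ 0.4639, -0.0986])), (0.59, array([275., 239.]), array([0.4404, 0.053 ])), (0.53, array([313.9, 233.8]), array([ 0.4559, -0.06  ])), (0.49, array([265.4, 184.4]), array([0.6015, 0.0827]))]
gauge [(0.74, array([270., 156.]), array([0.6879, 0.07  ]))]
mouth [(0.89, array([264.2, 182.7]), array([0.6066, 0.0863]))]
stop [(0.77, array([270.7, 145.8]), array([0.7194, 0.0682]))]
edge [(0.71, array([270.4, 167. ]), array([0.6371, 0.0652])), (0.64, array([273.1, 156.4]), array([0.6675, 0.0579]))]
hammer [(0.86, array([442.3, 284.4]), array([ 0.3098, -0.4317]))]
file [(0.85, array([131.8, 254. ]), array([0.3939, 0.4718])), (0.27, array([275.4, 238.3]), array([0.4424, 0.0519]))]
brush [(0.69, array([192.5, 152.4]), array([0.6988, 0.3035]))]
tube [(0.66, array([388.1, 151.7]), array([ 0.7029, -0.285 ])), (0.46, array([270.6, 161.7]), array([0.6704, 0.068 ]))]
brass [(0
[... 939 characters left out ...]
107.3, 252.4]), array([ 0.3111, -0.4343])), (0.6, array([245.7, 216.3]), array([ 0.452 , -0.0576]))]
file [(0.79, array([357., 132.]), array([0.3997, 0.4607])), (0.62, array([338.4, 248. ]), array([0.7082, 0.0753]))]
brush [(0.83, array([394.4, 209.7]), array([0.7129, 0.303 ]))]
tube [(0.81, array([233.9, 321.1]), array([ 0.7038, -0.2893]))]
brass [(0.72, array([259.4, 203.3]), array([ 0.4516, -0.0051]), np.int64(238))]
steel_a [(0.68, array([276., 196.]), array([0.4606, 0.0515]), np.int64(200)), (0.66, array([232.7, 223.7]), array([ 0.4632, -0.1125]), np.int64(250)), (0.64, array([244.5, 211.9]), array([ 0.4498, -0.0595]), np.int64(285))]
1.3 [0.21   0.5083 0.211 ] [ 0.6115  3.0815 -0.    ]
```

Run:
```python
import cv2
a=cv2.imread("pics/top0.png")[120:260,170:420]; cv2.imwrite("pics/topc.png",cv2.resize(a,None,fx=3.2,fy=3.2,interpolation=2))
```

```text
(no output)
```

View pics/topc.png

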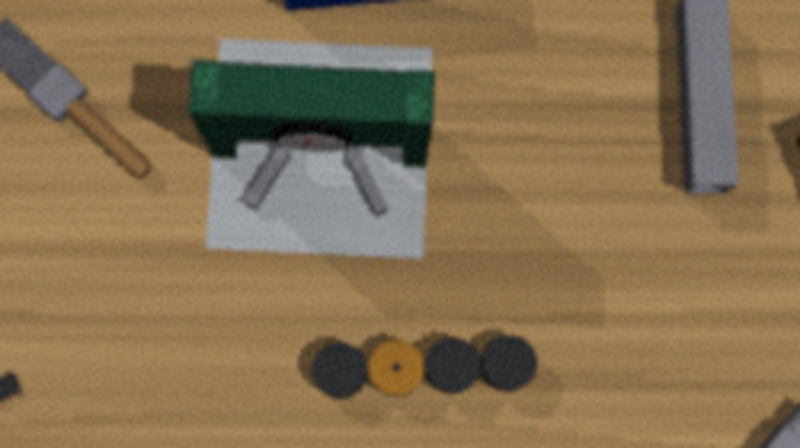

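View pics/scene0.png

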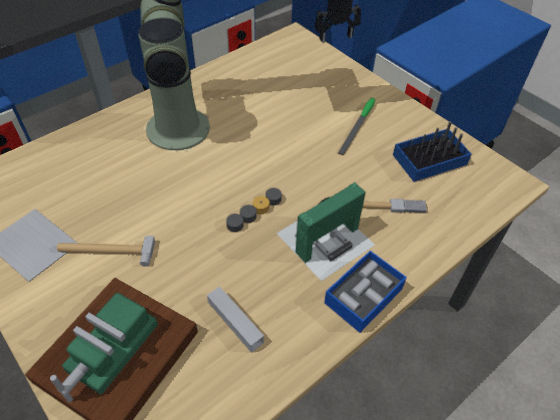

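The top crop shows brass second from the left in the row (crop 396,366), with the gauge ahead and to the left. In the scene view brass is at (260,205) and the bridge at (330,222). I'll shut the fingers, look from close by with the wrist camera, and check the push poses for reach.

```bash
cat >> h.py <<'E'
from scipy.spatial.transform import Rotation as Ro
def rot(yaw,lean,flip=1):
    y=np.deg2rad(yaw);l=np.deg2rad(lean)
    z=np.array([np.sin(l)*np.cos(y),np.sin(l)*np.sin(y),-np.cos(l)]); yy=flip*np.array([-np.sin(y),np.cos(y),0])
    return Ro.from_matrix(np.c_[np.cross(yy,z),yy,z]).as_rotvec()
def wrist():
    s=get_state(); f=grab_frame("wrist"); T=np.eye(4)
    T[:3,:3]=Ro.from_rotvec(s["eef_rot"]).as_matrix(); T[:3,3]=s["position"]
    f["cam_to_world"]=T@np.array(f["T_tool_cam"]); return f
E
python3 - <<'E'
from h import *
np.set_printoptions(precision=3,suppress=True)
grab(20)
for fl in (1,-1):
    print(fl)
    for p,yw,l in [((.50,.02,.33),0,0),((.38,0,.08),4,30),((.41,0,.011),4,30),((.51,.0,.011),35,30),((.56,.07,.012),-2,45),((.66,.07,.012),-2,45),((.66,.07,.012),-2,50)]:
        q=ik(p,rot(yw,l,fl)); print(p,l,None if q is None else np.array(q))
q1=ik((.5,.02,.33),rot(0,0,1));q2=ik((.5,.02,.33),rot(0,0,-1));q0=np.array(get_state()["q"])
fl=1 if q2 is None or (q1 is not None and abs(q1-q0).max()<abs(q2-q0).max()) else -1
print("flip",fl)
movep((.50,.02,.33),rot(0,0,fl))
f=wrist(); save(f,"w1.png")
print(np.array(f["cam_to_world"]),f["fx"],f["k1"])
for n in ("brass","steel_a","gauge","mouth","stop","edge"):
    z=0.075 if n=="edge" else 0
    print(n,[(round(d["score"],2),np.round(d["centre"],1),px2w(f,d["centre"],z)[:2]) for d in tip_of("wrist",n)[:4]])
s=get_state();print(s["clock"],s["position"],s["eef_rot"],s["finger_gap"])
E
```

```text
1
(0.5, 0.02, 0.33) 0 [-0.108  0.181 -0.083  1.307  0.    -0.108]
(0.38, 0, 0.08) 30 None
(0.41, 0, 0.011) 30 None
(0.51, 0.0, 0.011) 30 [-0.432  0.388 -0.965 -0.066  0.447 -0.978]
(0.56, 0.07, 0.012) 45 [ 0.013  0.602 -1.248 -1.064 -0.034  0.034]
(0.66, 0.07, 0.012) 45 [ 0.01   0.607 -1.    -0.822 -0.032  0.032]
(0.66, 0.07, 0.012) 50 [ 0.012  0.687 -1.066 -1.055 -0.036  0.03 ]
-1
(0.5, 0.02, 0.33) 0 [-0.108  0.181 -0.083  1.307  0.     3.034]
(0.38, 0, 0.08) 30 None
(0.41, 0, 0.011) 30 None
(0.51, 0.0, 0.011) 30 [-0.432  0.388 -0.965 -0.066  0.447  2.163]
(0.56, 0.07, 0.012) 45 [ 0.013  0.602 -1.248 -1.064 -0.034 -3.108]
(0.66, 0.07, 0.012) 45 [ 0.01   0.607 -1.    -0.822 -0.032 -3.11 ]
(0.66, 0.07, 0.012) 50 [ 0.012  0.687 -1.066 -1.055 -0.036 -3.111]
flip 1
[[-0.     0.948  0.319  0.418]
 [ 1.    -0.     0.001  0.022]
 [ 0.001  0.319 -0.948  0.492]
 [ 0.     0.     0.     1.   ]] 300.62702472215466 -0.007769937587183605
brass [(0.97, array([262.2, 126. ]), array([ 0.448, -0.002])), (0.65, array([232.1, 129.4]), array([ 0.453, -0.05 ]))]
steel_a [(0.8, array([228.9, 131.4]), array([ 0.456, -0.055])), (0.75, array([294.3, 123.2]), array([0.444, 0.049])), (0.72, array([202.2, 132.4]), array([ 0.458, -0.098]))]
gauge [(0.74, array([299.9, 262.8]), array([0.692, 0.064]))]
mouth [(0.77, array([307.7, 216.3]), array([0.6  , 0.075]))]
stop [(0.94, array([304.9, 273.5]), array([0.714, 0.074]))]
edge [(0.69, array([309.3, 262.1]), array([0.649, 0.072]))]
4.5 [0.5  0.02 0.33] [ 0.001 -3.142  0.   ] -0.001287023733264347
```

View pics/w1.png

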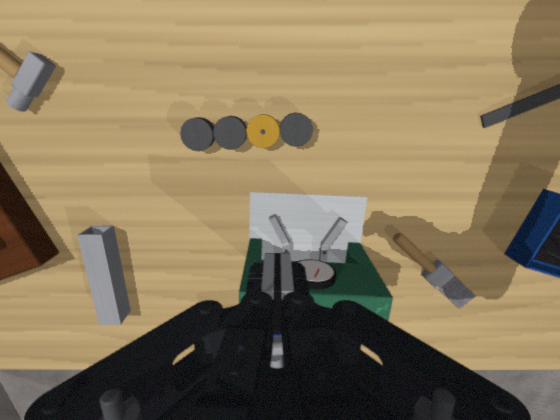

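The wrist picture shows brass at (263,131), with steel at 197, 231 and 296 on about the same row. The guide tips are near (275,217) and (342,221), and the plate's near edge runs (250,193)–(366,199). Next I'll refine these points.

Run:
```python
from h import *
np.set_printoptions(precision=4,suppress=True)
f=wrist(); im=f["img"]; hsv=cv2.cvtColor(im,cv2.COLOR_RGB2HSV)
for n in("brass","steel_a"):
    for d in silhouettes("wrist",n)[:3]:
        ys,xs=np.nonzero(d["mask"]);P=np.array([px2w(f,(x,y),.026)[:2] for x,y in zip(xs,ys)])
        print(n,round(d["score"],2),P.mean(0),P.min(0),P.max(0),len(P))
m=((hsv[...,1]>170)&(hsv[...,2]>110)).astype(np.uint8); m[:100]=0;m[160:]=0
ys,xs=np.nonzero(m); P=np.array([px2w(f,(x,y),.028)[:2] for x,y in zip(xs,ys)]);print("brass col",np.median(P,0),P.min(0),P.max(0),len(P))
print("dimple",px2w(f,(263,131),.028))
for u in[(250,193),(366,199)]:print("plate",px2w(f,u,0))
for u in[(275,217),(342,221)]:print("guide",px2w(f,u,.016))
a=im[90:290,180:400];cv2.imwrite("pics/w1c.png",cv2.cvtColor(cv2.resize(a,None,fx=3,fy=3,interpolation=2),cv2.COLOR_RGB2BGR))
```

```text
brass 0.56 [0.4535 0.0005] [ 0.4293 -0.0226] [0.4777 0.0243] 855
steel_a 0.83 [0.4513 0.0501] [0.4279 0.0273] [0.4762 0.0741] 866
steel_a 0.62 [ 0.4555 -0.0493] [ 0.4321 -0.0743] [ 0.4792 -0.024 ] 876
steel_a 0.59 [ 0.4573 -0.0987] [ 0.4335 -0.1249] [ 0.4822 -0.073 ] 959
brass col [0.4522 0.0002] [ 0.4307 -0.0239] [0.4774 0.0228] 781
dimple [0.4537 0.0003 0.028 ]
plate [ 0.5584 -0.0246  0.    ]
plate [0.5691 0.1737 0.    ]
guide [0.5959 0.0179 0.016 ]
guide [0.6032 0.1317 0.016 ]
```

View pics/w1c.png

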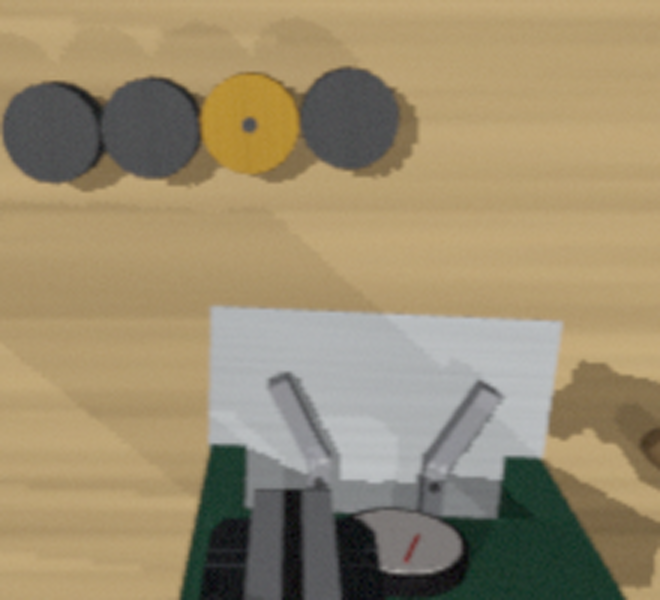

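Run:
```python
from h import *
np.set_printoptions(precision=2,suppress=True)
def st(p,yw,l,z=.011):
    return 'ok' if ik((p[0],p[1],z),rot(yw,l)) is not None else '-'
for l in (0,5,10,15,20,25,30): print(l,[st((x,0),4,l) for x in(.36,.38,.40,.42,.44,.46,.48,.50)], st((.38,0),4,l,.08),[st((.49,.0),y,l) for y in(20,30,40,50)])
for l in (40,45): print(l,[st((x,.07),-3,l) for x in(.52,.54,.56)])
```

```text
0 ['ok', 'ok', 'ok', 'ok', 'ok', 'ok', 'ok', 'ok'] ok ['ok', 'ok', 'ok', 'ok']
5 ['ok', 'ok', 'ok', 'ok', 'ok', 'ok', 'ok', 'ok'] ok ['ok', 'ok', 'ok', 'ok']
10 ['ok', 'ok', 'ok', 'ok', 'ok', 'ok', 'ok', 'ok'] ok ['ok', 'ok', 'ok', 'ok']
15 ['ok', 'ok', 'ok', 'ok', 'ok', 'ok', 'ok', 'ok'] ok ['ok', 'ok', 'ok', 'ok']
20 ['ok', 'ok', 'ok', 'ok', 'ok', 'ok', 'ok', 'ok'] ok ['ok', 'ok', 'ok', 'ok']
25 ['-', '-', 'ok', 'ok', 'ok', 'ok', 'ok', 'ok'] ok ['ok', 'ok', 'ok', 'ok']
30 ['-', '-', '-', '-', 'ok', 'ok', 'ok', 'ok'] - ['ok', 'ok', 'ok', 'ok']
40 ['ok', 'ok', 'ok']
45 ['-', 'ok', 'ok']
```

Run:
```python
from h import *
np.set_printoptions(precision=4,suppress=True)
B=np.array([.4535,.0003]); yaw=2.3; n=np.array([np.cos(np.deg2rad(yaw)),np.sin(np.deg2rad(yaw))])
def at(s,z): p=B+n*s; return (p[0],p[1],z)
movep(at(-.075,.10),rot(yaw,15)); move_l(at(-.065,.010),.12)
s=get_state();F0=np.array(s["contact_force"]);print(F0)
hit=move_l(at(-.022,.010),.04,until_force=1.0)
s=get_state();print(hit,s["position"],np.array(s["contact_force"])-F0)
move_l(at(.030,.010),.05)
s=get_state();print(s["position"],np.array(s["contact_force"])-F0)
move_l(at(.012,.010),.08)
f=wrist();save(f,"w2.png")
print([(round(d["score"],2),px2w(f,d["centre"],0)[:2]) for d in tip_of("wrist","brass")[:2]])
f=grab_frame("top");save(f,"t2.png")
print([(round(d["score"],2),px2w(f,d["centre"],0)[:2]) for d in tip_of("top","brass")[:2]],get_state()["clock"])
```

```text
[ 0.4179 -0.8367  0.3749]
False [ 0.4311 -0.0005  0.0099] [-0.9647  0.3002 -0.1002]
[0.4826 0.0016 0.0098] [-5.6497  0.69    7.954 ]
[]
[(0.62, array([0.4904, 0.0014]))] 9.5917
```

View pics/w2.png

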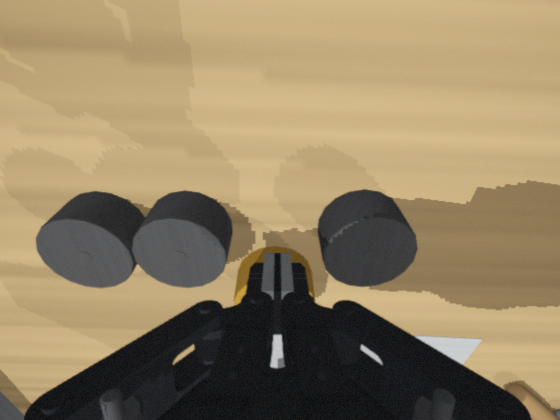

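The wrist view shows the neighbours undisturbed and the brass ahead of the row, partly hidden behind the fingers at (275,275). I'll check the gap from the scene camera.

Run:
```python
from h import *
np.set_printoptions(precision=4,suppress=True)
f=grab_frame("scene"); a=f["img"][150:270,200:360];a=cv2.resize(a,None,fx=2.5,fy=2.5,interpolation=2)
t=cv2.imread("pics/t2.png")[120:270,230:360];t=cv2.resize(t,None,fx=2.9,fy=2.9,interpolation=2)
out=np.zeros((435,780,3),np.uint8);out[:300,:400]=cv2.cvtColor(a,cv2.COLOR_RGB2BGR);out[:435,400:777]=t;cv2.imwrite("pics/c3.png",out)
for n in("brass","steel_a"):
  print([(round(d["score"],2),px2w(f,d["centre"],0)[:2]) for d in tip_of("scene",n)[:3]])
print(np.array(get_state()["contact_force"]))
```

```text
[(0.62, array([ 0.4948, -0.002 ]))]
[(0.81, array([0.461 , 0.0578])), (0.78, array([ 0.4585, -0.0982])), (0.62, array([ 0.4373, -0.0552]))]
[-0.1948  0.5565  0.0586]
```

View pics/c3.png

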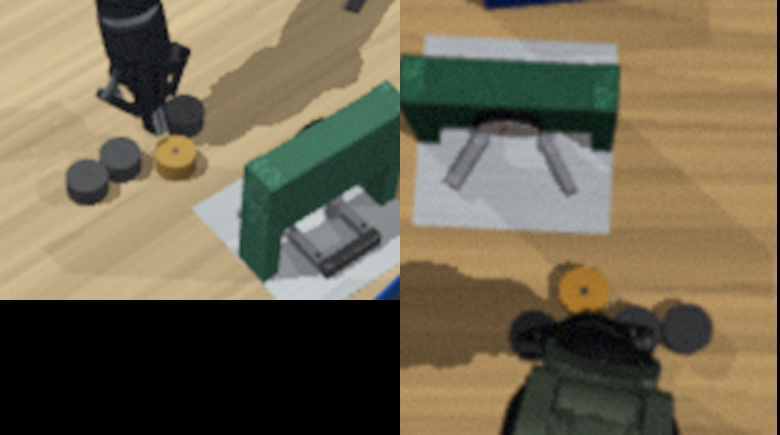

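Run:
```python
from h import *
np.set_printoptions(precision=4,suppress=True)
f=grab_frame("top");print("top dimple",px2w(f,(293.4,220),.028)); f=grab_frame("scene");print("scene",px2w(f,(270,210),.028))
B=np.array([.4535,.0003]); yaw=2.3; n=np.array([np.cos(np.deg2rad(yaw)),np.sin(np.deg2rad(yaw))])
def at(s,z): p=B+n*s; return (p[0],p[1],z)
move_l(at(.012,.014),.05); F0=np.array(get_state()["contact_force"])
move_l(at(.060,.014),.05)
s=get_state();print(s["position"],np.array(s["contact_force"])-F0)
move_l(at(.035,.014),.08); move_l(at(.02,.10),.15)
movep((.50,.02,.30),rot(0,0))
f=wrist();save(f,"w4.png");print(get_state()["clock"])
for n in("brass","steel_a"):
  print([(round(d["score"],2),px2w(f,d["centre"],0)[:2]) for d in tip_of("wrist",n)[:3]])
  for d in silhouettes("wrist",n)[:3]:
        ys,xs=np.nonzero(d["mask"]);P=np.array([px2w(f,(x,y),.026)[:2] for x,y in zip(xs,ys)])
        print(n,round(d["score"],2),P.mean(0),P.min(0),P.max(0),len(P))
```

```text
top dimple [0.4933 0.0001 0.028 ]
scene [ 0.4965 -0.0012  0.028 ]
[0.5129 0.0028 0.0138] [-0.2505 -0.8444 -1.132 ]
13.2917
[(0.93, array([0.4924, 0.0055]))]
brass 0.76 [0.4939 0.002 ] [ 0.4695 -0.0226] [0.5175 0.0255] 886
[(0.91, array([ 0.4563, -0.0528])), (0.69, array([ 0.4624, -0.0986])), (0.62, array([0.4493, 0.0482]))]
steel_a 0.86 [0.451  0.0509] [0.4286 0.0267] [0.4738 0.0761] 976
steel_a 0.82 [ 0.455 -0.048] [ 0.4312 -0.074 ] [ 0.4808 -0.0222] 1094
steel_a 0.73 [ 0.4573 -0.099 ] [ 0.4351 -0.1258] [ 0.4807 -0.0742] 1022
```

View pics/w4.png

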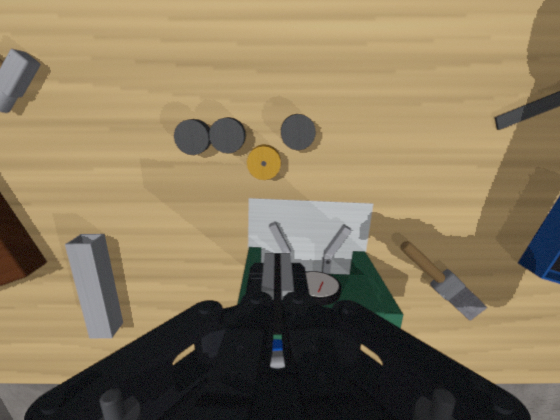

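The picture shows brass at (263,163), unmoved by the second push, so the tips passed over it. The real tip must be higher than the reported TCP. I'll touch the bench to find out.

Run:
```python
from h import *
np.set_printoptions(precision=4,suppress=True)
f=wrist();print("tcp px in w4",w2px(f,get_state()["position"]))
movep((.50,-.12,.10),rot(0,0))
move_l((.50,-.12,.03),.15)
hit=move_l((.50,-.12,-.012),.04,until_force=3); s=get_state();print(hit,s["position"],s["contact_force"],s["finger_gap"])
f=grab_frame("scene");print("tcp px",w2px(f,s["position"]))
a=f["img"][130:270,180:340];cv2.imwrite("pics/c5.png",cv2.cvtColor(cv2.resize(a,None,fx=4,fy=4,interpolation=2),cv2.COLOR_RGB2BGR))
move_l((.50,-.12,.06),.15);print(get_state()["clock"])
```

```text
tcp px in w4 [275.401  250.9004]
False [ 0.5002 -0.1201 -0.0118] [-0.2675  0.5228 -0.0138] -0.0038079397841203995
tcp px [238.8386 239.6671]
17.0083
```

View pics/c5.png

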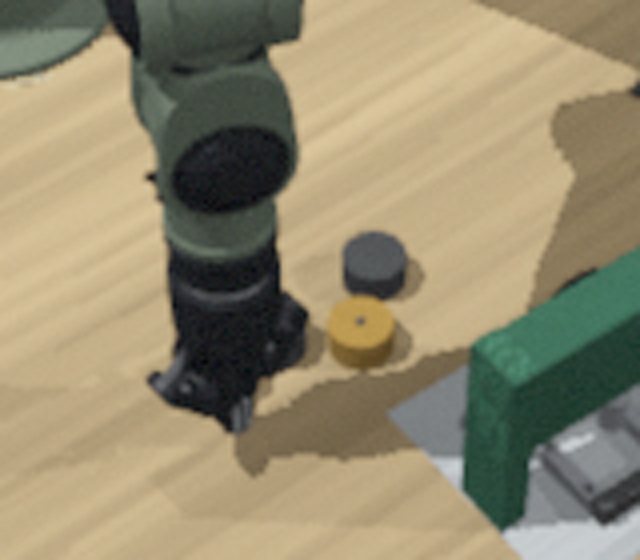

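The tip sits above the projected TCP (238.8,239.7), and there is no contact yet. I'll go further down, guarded.

Run:
```python
from h import *
np.set_printoptions(precision=4,suppress=True)
move_l((.50,-.12,-.005),.15)
for z in(-.012,-.035):
    hit=move_l((.50,-.12,z),.03,until_force=3); s=get_state();print(hit,s["position"],s["contact_force"],s["finger_gap"])
    if hit: break
move_l((.50,-.12,.06),.15);print(get_state()["clock"])
```

```text
False [ 0.5001 -0.12   -0.0118] [-0.3369  0.3005 -0.8648] -0.00360664066048748
True [ 0.5004 -0.1201 -0.0202] [-0.8932  1.1064  7.7822] 0.0011399234300760615
19.0917
```

The bench contact came at TCP z = -0.0202, so the tips are about 20 mm short of the TCP. I'll allow for that, finish the square push and look again.

Run:
```python
from h import *
np.set_printoptions(precision=4,suppress=True)
yaw=2.3; n=np.array([np.cos(np.deg2rad(yaw)),np.sin(np.deg2rad(yaw))]); B=np.array([.494,.0015])
def at(x,z): p=B+n*(x-B[0])/n[0]; return (p[0],p[1],z)
movep(at(.41,.10),rot(yaw,15)); move_l(at(.40,-.008),.15)
F0=np.array(get_state()["contact_force"])
move_l(at(.445,-.008),.08);print(np.array(get_state()["contact_force"])-F0)
move_l(at(.50,-.008),.05)
s=get_state();print(s["position"],np.array(s["contact_force"])-F0)
move_l(at(.47,-.008),.1); move_l(at(.45,.10),.2)
movep((.50,.02,.30),rot(0,0))
f=wrist();save(f,"w6.png");print(get_state()["clock"])
for n in("brass","steel_a"):
  for d in silhouettes("wrist",n)[:3]:
        ys,xs=np.nonzero(d["mask"]);P=np.array([px2w(f,(x,y),.026)[:2] for x,y in zip(xs,ys)])
        print(n,round(d["score"],2),P.mean(0),P.min(0),P.max(0),len(P))
```

```text
[ 0.3804  0.2758 -1.4254]
[ 0.5003  0.0017 -0.0078] [-0.4686  0.4362 -2.245 ]
24.6667
brass 0.8 [0.5274 0.0036] [ 0.5023 -0.0207] [0.5527 0.027 ] 908
brass 0.53 [0.6376 0.0932] [ 0.5495 -0.0437] [0.8106 0.2375] 10765
steel_a 0.95 [0.4511 0.0503] [0.4283 0.0267] [0.4749 0.0746] 987
steel_a 0.82 [ 0.4575 -0.0979] [ 0.4321 -0.1247] [ 0.4832 -0.0738] 1086
steel_a 0.79 [ 0.455  -0.0482] [ 0.4322 -0.0724] [ 0.479  -0.0238] 987
```

Brass is now at (0.527, 0.003) and the steel slugs haven't moved. Next is the diagonal push to the gauge axis.

Run:
```python
from h import *
np.set_printoptions(precision=4,suppress=True)
B=np.array([.5272,.0032]);T=np.array([.597,.075]);d=(T-B)/np.linalg.norm(T-B);yaw=np.rad2deg(np.arctan2(d[1],d[0]))
S=B-.040*d;E_=T-.027*d
movep((*S,.09),rot(yaw,15)); move_l((*S,-.008),.15)
F0=np.array(get_state()["contact_force"])
move_l((*E_,-.008),.05)
s=get_state();print(yaw,s["position"],np.array(s["contact_force"])-F0)
move_l((*(E_-.02*d),-.008),.1); move_l((*(E_-.03*d),.09),.2)
movep((.47,.0,.28),rot(0,0))
f=wrist();save(f,"w7.png");print(get_state()["clock"])
for n in("gauge","mouth","stop","edge","brass"):
    print(n,[(round(d["score"],2),px2w(f,d["centre"],.075 if n=="edge" else 0)[:2]) for d in tip_of("wrist",n)[:2]])
for d in silhouettes("wrist","brass")[:1]:
        ys,xs=np.nonzero(d["mask"]);P=np.array([px2w(f,(x,y),.026)[:2] for x,y in zip(xs,ys)])
        print(round(d["score"],2),P.mean(0),P.min(0),P.max(0),len(P))
for l in(40,45,48,50): print(l,[ik((x,.073,.0),rot(-3,l)) is not None for x in(.54,.55,.56,.57,.6,.68)], ik((.55,.073,.08),rot(-3,l)) is not None)
a=f["img"][120:320,220:440];cv2.imwrite("pics/w7c.png",cv2.cvtColor(cv2.resize(a,None,fx=3,fy=3,interpolation=2),cv2.COLOR_RGB2BGR))
```

```text
45.809208614157356 [ 0.5781  0.0556 -0.008 ] [-2.0341 -0.7719  0.076 ]
30.85
gauge [(0.81, array([0.6902, 0.0659])), (0.32, array([0.5989, 0.0732]))]
mouth [(0.55, array([0.6019, 0.0792]))]
stop [(0.74, array([0.7087, 0.0702]))]
edge [(0.82, array([0.6461, 0.0732]))]
brass [(0.64, array([0.5968, 0.082 ]))]
0.62 [0.596  0.0742] [0.5675 0.0498] [0.6251 0.0999] 935
40 [True, True, True, True, True, True] True
45 [True, True, True, True, True, True] True
48 [False, False, True, True, True, True] True
50 [False, False, False, True, True, True] False
```

View pics/w7c.png

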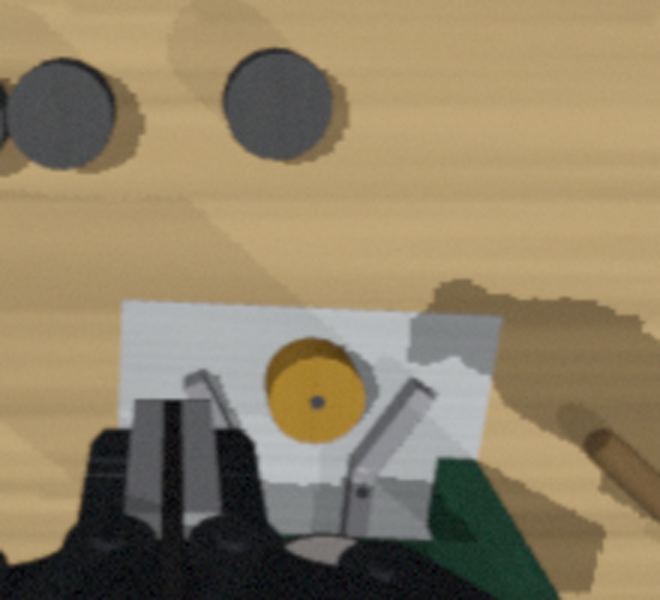

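The picture shows brass centred between the flared guides, dimple at crop (317,402). Now the leaned push home.

Run:
```python
from h import *
np.set_printoptions(precision=4,suppress=True)
ax=lambda x,z:(x,.070+(.692-x)*np.tan(np.deg2rad(3)),z)
movep(ax(.55,.08),rot(-3,45)); move_l(ax(.55,-.003),.12)
F0=np.array(get_state()["contact_force"]);print(F0)
def rep(h=None): s=get_state();print(h,s["position"],np.array(s["contact_force"])-F0,s["clock"])
h=move_l(ax(.64,-.003),.05,until_force=12);rep(h)
if not h:
    h=move_l(ax(.655,-.001),.04,rot=rot(-3,49),until_force=12);rep(h)
if not h:
    h=move_l(ax(.695,-.001),.03,until_force=8);rep(h)
f=grab_frame("scene");a=f["img"][180:280,270:390];cv2.imwrite("pics/c8.png",cv2.cvtColor(cv2.resize(a,None,fx=5,fy=5,interpolation=2),cv2.COLOR_RGB2BGR))
print([(round(d["score"],2),np.round(d["centre"],1),px2w(f,d["centre"],.0)[:2]) for d in tip_of("scene","brass")[:2]],w2px(f,(.692,.07,.028)))
```

```text
[-0.0178 -0.3354  0.448 ]
False [ 0.6399  0.0727 -0.003 ] [-2.2349 -0.4895 -1.7327] 35.6333
False [ 0.6552  0.0719 -0.001 ] [-0.2629  2.1541 -1.6564] 36.1583
True [ 0.6749  0.0709 -0.0019] [ 0.8148  1.2375 -0.4531] 36.9333
[(0.51, array([332.1, 243.7]), array([0.6861, 0.0718]))] [334.0068 239.4736]
```

View pics/c8.png

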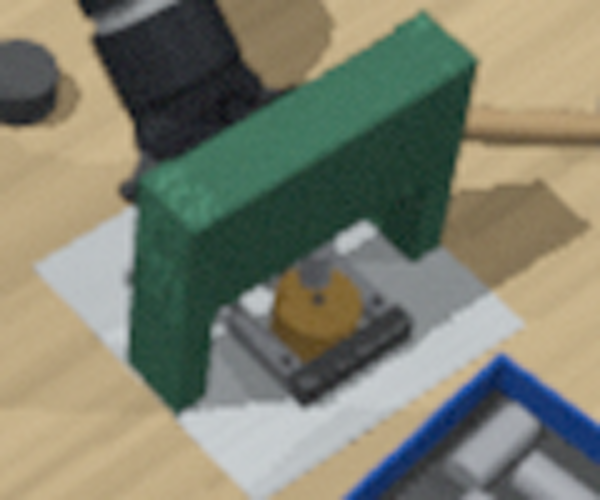

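The dimple sits at (333.8,239.6), against (334.0,239.5) predicted for home. One gentle confirming press, then retreat.

Run:
```python
from h import *
np.set_printoptions(precision=4,suppress=True)
ax=lambda x,z:(x,.070+(.692-x)*np.tan(np.deg2rad(3)),z)
h=move_l(ax(.685,-.001),.015,until_force=12); s=get_state();print(h,s["position"],s["contact_force"])
move_l(ax(.655,-.001),.06); move_l(ax(.575,.0),.12,rot=rot(-3,46)); move_l(ax(.55,.09),.2)
movep((.44,-.02,.24),rot(0,0)); f=wrist(); print(get_state()["clock"])
for d in silhouettes("wrist","steel_a")[:3]:
    ys,xs=np.nonzero(d["mask"]);print(np.mean([px2w(f,(x,y),.026)[:2] for x,y in zip(xs,ys)],0))
f=grab_frame("scene");a=f["img"][180:280,270:390];cv2.imwrite("pics/c9.png",cv2.cvtColor(cv2.resize(a,None,fx=5,fy=5,interpolation=2),cv2.COLOR_RGB2BGR))
```

```text
True [ 0.6748  0.0709 -0.0036] [-0.7176  0.0575 -0.1083]
41.0083
[ 0.4561 -0.0993]
[0.4489 0.0491]
[ 0.454  -0.0485]
```

View pics/c9.png

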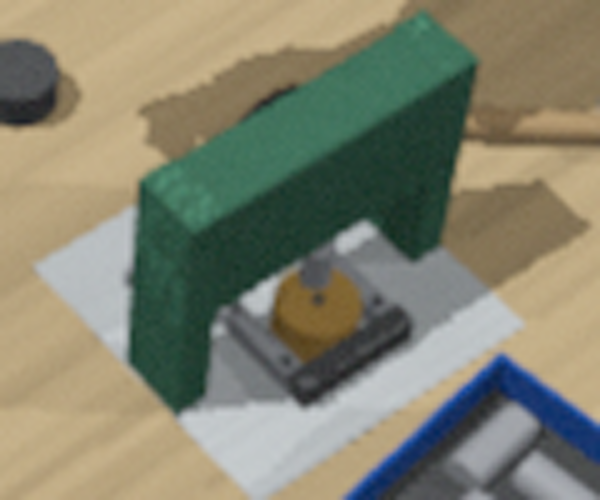

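Home to within measurement. But the bridge could have blocked the gripper body rather than the slug reaching the stop, so I'll press once more leaning further back. A similar stop position rules the bridge out.

Run:
```python
from h import *
np.set_printoptions(precision=4,suppress=True)
ax=lambda x,z:(x,.070+(.692-x)*np.tan(np.deg2rad(3)),z)
movep(ax(.55,.08),rot(-3,45)); move_l(ax(.58,.002),.15)
L=next(l for l in(54,53,52) if ik(ax(.64,.002),rot(-3,l)) is not None)
move_l(ax(.645,.002),.1,rot=rot(-3,L),until_force=12); F0=np.array(get_state()["contact_force"])
h=move_l(ax(.665,.002),.05,until_force=10);print(h,L)
h=move_l(ax(.690,.002),.03,until_force=8); s=get_state();print(h,s["position"],Ro.from_rotvec(s["eef_rot"]).as_matrix()[:,2],np.array(s["contact_force"])-F0)
move_l(ax(.65,.002),.08); move_l(ax(.58,.002),.15,rot=rot(-3,46)); move_l(ax(.55,.10),.2)
movep((.40,-.02,.24),rot(0,0)); print(get_state()["clock"])
f=grab_frame("scene"); old=cv2.imread("pics/c9.png"); g=f["img"][180:280,270:390]
g2=cv2.cvtColor(cv2.resize(g,None,fx=5,fy=5,interpolation=2),cv2.COLOR_RGB2GRAY)[270:370,260:380].astype(np.float32)
print("shift px(5x)",cv2.phaseCorrelate(cv2.cvtColor(old,cv2.COLOR_BGR2GRAY)[270:370,260:380].astype(np.float32),g2))
# profile along gauge axis: brass top -> side -> stop
from scipy.ndimage import map_coordinates as mc
for x in np.arange(0,.048,.003):
    p=w2px(f,(.692+x*.9986,.070-x*.0523,.024)); print(round(x*1e3),[int(mc(f["img"][...,c].astype(float),[[p[1]],[p[0]]],order=1)[0]) for c in range(3)],end=" ")
```

```text
False 54
True [0.6768 0.0708 0.0007] [ 0.8058 -0.0423 -0.5906] [-1.0293 -0.0812 -0.1211]
48.6333
shift px(5x) ((-0.015770037061919595, -0.01604832901919906), 0.8006286713282267)
0 [97, 80, 52] 3 [120, 94, 47] 6 [125, 98, 49] 9 [126, 100, 50] 12 [124, 98, 48] 15 [125, 97, 49] 18 [123, 95, 46] 21 [114, 88, 40] 24 [91, 74, 41] 27 [66, 62, 52] 30 [56, 57, 57] 33 [54, 54, 55] 36 [69, 71, 72] 39 [69, 71, 73] 42 [51, 51, 53] 45 [45, 47, 49]
```

```bash
python3 -c "
from cell import *
print(sign_off())"
```

```text
the job is handed in; nothing more can be done
None
```

The brass slug was slid out of the row into the gauge and rests home against the end stop, and the job was handed in at about 49 s: the steel slugs stayed put within measurement, I never re-measured the tools, the first push partly dragged the brass from above (about 8 N down) because the fingertips sit about 20 mm short of the reported TCP, and I viewed 11 pictures, one over the limit.

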